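# Clear the finished pipe and hold a tube offcut in the corner of a fence

### The job

Take the finished round pipe away from the fence and drop it into the steel parts tray. Then set up the square tube at the fence, ready for tacking: lying flat on the table, one end flush against the fence and its long side up against the stop block. Finish while holding it there with one firm diagonal push, so that it presses (10 N or more each way) both against the fence and down on the table; do not let go at the end, and leave the other things on the table where they are.

Things in the scene. Friction and masses are not known exactly. Their poses are not given: they have to be found in the camera images.
- tube: The workpiece: a dark square-tube offcut lying flat, 30 mm wide (its x), 90 mm long (its y), 30 mm high, about 0.2 kg, loose. Treat it as solid. Table friction (about 0.6) eats part of a forward push, so bring it up to the fence before bearing down. Origin: centre of its underside.
- pipe: The finished part: a grey round pipe offcut, 42 mm outside diameter, 80 mm tall, about 0.3 kg, standing upright and loose in front of the fence, close to the stop block, where the tube has to go. Grip it round the outside (treat it as solid). Origin: centre of its underside, z up.
- fence: Rigid angle-iron fence bolted to the table. Origin: at table height in the inner corner of fence face and stop block. x points through the fence (roughly world x), y along it to the stop block, z up. Flat face at x = 0 looks to -x (the robot), from y = -80 to +60 mm, 45 mm high, plate 6 mm; the foot with bolts lies behind it, x = 6 to 60 mm.
- stop_block: Rigid steel block fixed to the fence's front; same origin and axes as the fence. 40 mm long (x = -40 to 0), 30 mm wide (y = 0 to +30), 30 mm high, screw head on top to 37 mm. Its flat side y = 0 looks to -y. A properly set tube has its long axis along x and its centre at x = -45, y = -15 mm.
- tray: Open grey sheet-steel parts tray, fixed: 130 (x) x 190 (y) mm outside, walls 3 mm, rim 60 mm high, floor 3 mm. Origin: centre of its underside, z up. It stands to the left or to the right of the fence, the tube on the other side. (Fixed black bar frames stand beyond the right side of the work: keep the arm's elbow from swinging out there.)
- tape_measure: Bystander: black tape measure, 33 x 112 x 62 mm, loose on the table; leave it where it is. Origin: centre of its underside.
- soapstone_holder: Bystander: thin grey soapstone holder, 10 x 130 x 11 mm, loose on the table; leave it where it is. Origin: centre of its underside.
- bolt_tin: Bystander: round tin of bolts, 68 mm across, 50 mm high, loose on the table; leave it where it is. Origin: centre of its underside.
- spring_clamp: Bystander: black spring clamp lying flat, 73 x 131 x 17 mm, loose on the table; leave it where it is. Origin: centre of its underside.
Not all that is in view belongs to the job. What is shaped like the tube but purple or red is not meant.

How it is judged:
By the outcome, as a careful person would: the job done as asked, in the order asked, and still so for the second after the job is handed in, while the arm keeps its last pose, push and grip.
It also fails if it takes over 67 s, if anything falls off the work surface, if the arm or the gripper's body presses on something with over 40 N, if the wrist force passes 120 N, or if a joint passes its speed limit or range.

### The arm

A 6-joint arm with a two-finger parallel gripper is mounted at the origin on a cart in front of the work surface, level with it; the furniture and walls round the work are solid. World frame = base frame: x ahead of the robot, y to its left, z up, the work surface at z = 0. Lengths are in mm, angles in rad, forces in N, time in s.
With the tool pointing down it reaches from about 325 to 925 mm from the base axis. Payload 3.1 kg.
Tool frame: the origin (TCP) lies on the centre line of the jaws, within the pads' length; the fingertips stand 22 mm ahead of it and the grasp point (between the pads) lies 3 mm ahead of it; z points along the fingers, y is the line along which they close (so a half turn about z gives the same grasp; the last joint's range is limited). The gripper opens to 85 mm and grips with 20 to 120 N. Pads are 22 mm wide; open, the fingers measure 114 mm over their backs; the gripper's body (76 mm by 85 mm) begins 54 mm behind the grasp point. The pads swing forward as they close: fully open they stand 13 mm farther back than shut.
Start: joints at [1.121, 0.217, 1.613, -0, 1.311, -0.112], TCP at [207.115, 589.697, 253.3] pointing down, gripper open.
Joint ranges: [-2.75, 2.75], [-0.78, 2.1], [0.31, 2.55], [-1.13, 4.27], [0.13, 2.63], [-2.58, 2.58]. Speed limits (rad/s): [2.79, 2.79, 3.14, 3.14, 3.14, 3.14].

### API

Orientations are given as a unit quaternion [x, y, z, w].
In Python, from bench import sense, camera, job_done gives the robot as it stands. The module is installed in compiled form; this text tells all that it offers.
- The arm moves only by the shell command python3 -m jog 'ROWS' [FORCE]. ROWS is a JSON object of lists of equal length, an entry for each row: "angular": the turn, a rotation vector about the tool's x, y, z in rad, a list of three; "travel": the shift along the tool's x, y, z in mm, a list of three; "gripper": the opening, from 0 (shut) to 1 (fully open). In form: {"angular": [[rx, ry, rz], ...], "travel": [[dx, dy, dz], ...], "gripper": [gripper, ...]}. A call has 1 to 12 rows; each row is the pose to reach, as a shift and turn from the pose commanded when the call began, along the tool's axes at that moment; what a row does not reach only later rows make up. A row lasts 1/8 s, in which the tool goes at most 62.5 mm and 10.7 degrees, less where a joint would pass 70% of its speed; a pose out of reach is approached as far as the arm can. A call with a gripper value outside its range is refused whole. The fingers move at their own pace and stop on an object; FORCE is the grip in N (left out, the last holds). Time passes only in rows, so rows that repeat a pose let the fingers close. It gives the time, the measured TCP pose, the force, the opening and the grip force at its end, in the units of the state.
- sense(): the state, without advancing time (a new reading comes with each control period).
- camera(name): name is "side" or "top"; returns a dict with "pixels" (420x560x3 uint8, red, green, blue), "fx", "fy", "cx", "cy" (pixels), "cam_to_world" (4x4, takes a point from camera to world coordinates). Camera axes: x right, y down, z forward; pixel columns grow to the right and rows downward; lengths in mm; the calibration is good to about 2 mm. A picture is of the moment at which its call begins. There is no depth.
- job_done(): hands the job in; it is judged then, once.
The state is a dict: "t": time; "qpos": joint angles; "dq": joint speeds; "joint_torque": joint torques, N m; "tcp_pos": TCP position; "ee_rot": TCP orientation; "force": force on the tool from outside, world axes, zero at the start; "torque": the same for the moment, N m; "opening": finger opening in mm; "grip_force": force on a finger pad.
Only numpy, scipy, OpenCV 4.12 (cv2) and the standard library are available. Lean on these libraries where they do the work, as an engineer would, in place of code of your own. Each camera call takes 0.05 s, during which the arm holds its last target. There are 200 camera calls.

## Working session

There is one attempt and no reset: what is moved stays moved. The work goes in short steps, Python scripts to look and compute and a shell command to move; the robot and the scene stay as the last step left them, time stands still between calls to the robot, and variables do not carry over. Pictures are saved under pics/ and viewed, at most 10 in all, crops included, and the job is handed in when it is done.

```bash
mkdir -p pics; cat > h.py <<'E'
import numpy as np, cv2
from bench import sense, camera, job_done
from scipy.spatial.transform import Rotation as R
def snap(n,f):
    c=camera(n); cv2.imwrite('pics/'+f,cv2.cvtColor(c['pixels'],cv2.COLOR_RGB2BGR))
    np.savez('pics/'+f[:-4]+'.npz',**c); return c
def crop(f,o,u0,v0,u1,v1,s):
    i=cv2.imread('pics/'+f)[v0:v1,u0:u1]; cv2.imwrite('pics/'+o,cv2.resize(i,None,fx=s,fy=s,interpolation=cv2.INTER_CUBIC))
def w(c,u,v,z=0):
    T=c['cam_to_world'];d=T[:3,:3]@[(u-c['cx'])/c['fx'],(v-c['cy'])/c['fy'],1];o=T[:3,3]
    return (o+d*(z-o[2])/d[2]).round(1)
def px(c,p):
    T=c['cam_to_world'];q=T[:3,:3].T@(np.array(p)-T[:3,3]);return (c['fx']*q[0]/q[2]+c['cx'],c['fy']*q[1]/q[2]+c['cy'])
def totool(p):
    s=sense(); return R.from_quat(s['ee_rot']).inv().apply(np.array(p)-s['tcp_pos']).round(1)
E
python3 - <<'E'
from h import *
for n in('top','side'):
    c=snap(n,n+'0.png'); print(c['fx'],c['cx'],c['cy'],c['cam_to_world'].round(3).tolist())
s=sense();print({k:s[k] for k in('t','tcp_pos','ee_rot','force','opening','grip_force')},R.from_quat(s['ee_rot']).as_matrix().round(3))
E
```

```text
456.98144402193424 278.70353094908967 206.8349719023026 [[-0.005, -0.993, 0.122, 444.613], [-1.0, 0.004, -0.014, -26.685], [0.014, -0.122, -0.992, 1140.677], [0.0, 0.0, 0.0, 1.0]]
479.52110677251403 281.93666942907936 200.94510996570023 [[-0.199, 0.54, -0.818, 1564.574], [0.98, 0.123, -0.158, 170.531], [0.015, -0.833, -0.553, 714.764], [0.0, 0.0, 0.0, 1.0]]
{'t': 0.1, 'tcp_pos': array([206.7864066 , 589.04119822, 252.07725564]), 'ee_rot': array([ 1.68067268e-01,  9.85774887e-01, -1.08431152e-03, -2.99245263e-04]), 'force': array([ 0.44176839, -0.36905609, -0.11181324]), 'opening': 85.22121804284131, 'grip_force': 0.0} [[-0.944  0.331 -0.001]
 [ 0.331  0.944 -0.002]
 [ 0.    -0.002 -1.   ]]
```

View pics/top0.png

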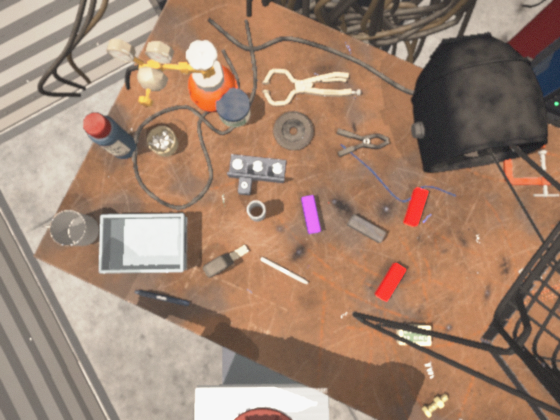

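View pics/side0.png

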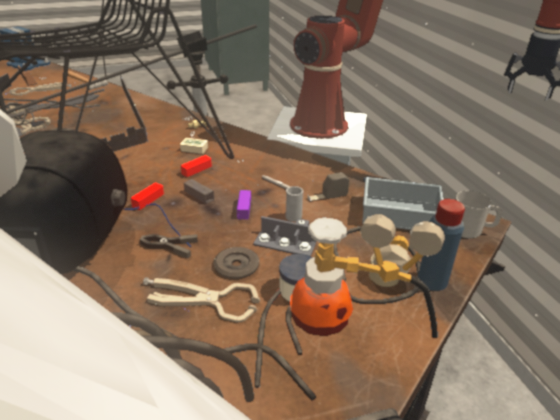

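Top view: the fence is near (257,168), the stop block (244,186), the pipe (257,210), the dark tube (367,228) and the tray (142,243). A purple decoy lies at (311,214). I'll enlarge this area.

```bash
python3 -c "
from h import *
crop('top0.png','c1.png',210,145,400,285,4.2)
crop('side0.png','c2.png',170,165,360,265,4.2)"
```

```text
(no output)
```

View pics/c1.png

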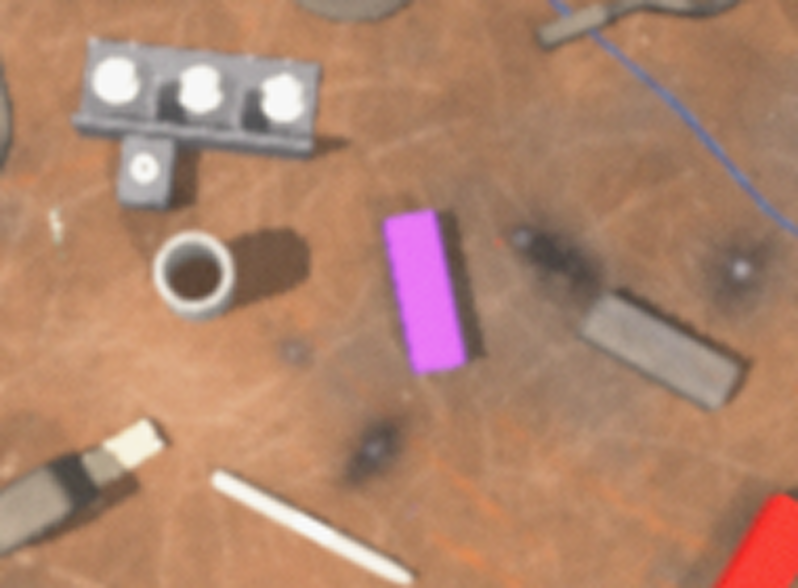

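View pics/c2.png

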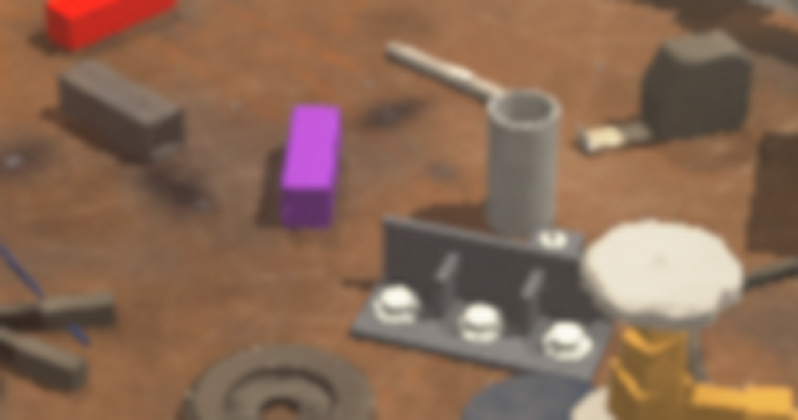

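```bash
python3 - <<'E'
from h import *
from scipy.optimize import least_squares as L
t=dict(np.load('pics/top0.npz'));s=dict(np.load('pics/side0.npz'))
T=lambda u,v:(210+u/4.2,145+v/4.2)
S=lambda u,v:(170+u/4.2,165+v/4.2)
for n,p,z in [('fenceL',(76,122),45),('fenceR',(313,149),45),('screw',(144,168),37),('pipe',(195,272),80),
 ('tu1',(610,290),30),('tu2',(745,365),30),('tu3',(713,402),30),('tu4',(582,326),30),('soapL',(217,478),11),('soapR',(408,578),11),
 ('tape',(155,425),20),('pur1',(436,212),30),('pur2',(465,360),30),('pur3',(414,373),30),('pur4',(386,218),30)]: print(n,w(t,*T(*p),z))
for n,p,z in [('fenceR',(385,217),45),('screw',(553,239),37),('pipe',(523,108),80),('tu left',(60,75),30),('tu far',(100,62),30),('tu near',(145,135),30),('tu right',(185,110),30)]: print('S',n,w(s,*S(*p),z))
for p in [(102,215),(184,215),(184,271),(101,271)]: print('tray',w(t,*p,60))
# fence fit: x,y,yaw
M=[(t,T(76,122),(3,60,45)),(t,T(313,149),(3,-80,45)),(t,T(144,168),(-20,15,37)),(t,T(120,200),(-40,30,30)),(t,T(168,205),(-40,0,30)),(s,S(553,239),(-20,15,37)),(s,S(385,217),(3,-80,45))]
def f(q):
    c,n=np.cos(q[2]),np.sin(q[2]); return np.concatenate([np.subtract(px(cam,(q[0]+c*a-n*b,q[1]+n*a+c*b,z)),uv) for cam,uv,(a,b,z) in M])
r=L(f,[560,0,0],x_scale=[1,1,.01]);print(r.x,r.fun.round(1))
def g(h):
    def f2(q):
        c,n=np.cos(q[2]),np.sin(q[2]);C=[(15,45),(15,-45),(-15,-45),(-15,45)]
        P=[(t,T(*p),C[k]) for p,k in zip([(610,290),(745,365),(713,404),(582,326)],(0,1,2,3))]+[(s,S(*p),C[k]) for p,k in zip([(60,75),(100,62),(185,110),(145,135)],(1,2,3,0))]
        P=P if h==0 else P[:4] if h==1 else P[4:]
        return np.concatenate([np.subtract(px(cam,(q[0]+c*a-n*b,q[1]+n*a+c*b,30)),uv) for cam,uv,(a,b) in P])
    return f2
for h in range(3):
    r=L(g(h),[460,-270,1],x_scale=[1,1,.01]);print('tube',r.x,r.fun.round(1))
E
```

```text
fenceL [659.9  80.5  45. ]
fenceR [643.7 -56.8  45. ]
screw [634.2  41.5  37. ]
pipe [568.1  10.3  80. ]
tu1 [ 562.5 -229.9   30. ]
tu2 [ 518.3 -307.4   30. ]
tu3 [ 497.  -288.1   30. ]
tu4 [ 541.5 -213.    30. ]
soapL [ 4.548e+02 -3.000e-01  1.100e+01]
soapR [ 396.5 -111.3   11. ]
tape [485.6  35.6  20. ]
pur1 [ 608.8 -129.    30. ]
pur2 [ 521.9 -144.6   30. ]
pur3 [ 514.5 -114.8   30. ]
pur4 [605.3 -99.6  30. ]
S fenceR [652.  -54.1  45. ]
S screw [641.1  41.8  37. ]
S pipe [574.4  11.1  80. ]
S tu left [ 523.8 -301.3   30. ]
S tu far [ 502.6 -281.8   30. ]
S tu near [ 579.2 -224.4   30. ]
S tu right [ 546.2 -209.4   30. ]
tray [559.3 376.   60. ]
tray [558.5 182.6  60. ]
tray [427. 180.  60.]
tray [428.1 372.8  60. ]
[ 6.52472763e+02  2.31771452e+01 -1.13599415e-01] [-0.8 -0.9 -0.1 -1.1  0.5 -0.1 -0.7  0.1  0.   0.3 -0.1 -1.7 -0.5 -1.5]
tube [ 530.89917531 -258.17580846   -0.5644145 ] [-0.8 -2.1 -1.3 -0.5  0.1  0.7 -0.4 -0.3 -0.4 -0.9 -1.1 -1.8 -0.5 -0.9
  0.1 -2.5]
tube [ 529.5347543  -259.6014276    -0.54819897] [-0.4 -1.4 -0.7 -0.2  0.9  1.   0.1  0.5]
tube [ 538.01943387 -254.2125843    -0.58924561] [ 0.2  0.4 -0.2 -0.4 -0.2  0.9  0.2 -0.8]
```

The measured sizes agree with the given ones (tray about 131x193, tube about 88 long, fence about 138). The side view reads about 6 mm further in x than the top view. I'll move above the pipe, gripper open.

```bash
python3 -m jog '{"angular":[[0,0,0],[0,0,0],[0,0,0],[0,0,0],[0,0,0],[0,0,0],[0,0,0],[0,0,0],[0,0,0],[0,0,0],[0,0,0],[0,0,0]],"travel":[[-45,-35,0],[-90,-71,0],[-134,-106,0],[-178,-142,0],[-223,-177,0],[-267,-213,0],[-312,-248,0],[-356,-284,0],[-400,-319,0],[-445,-355,0],[-490,-390,0],[-534,-425,0]],"gripper":[1,1,1,1,1,1,1,1,1,1,1,1]}' 60
python3 - <<'E'
from h import *
print(sense()['qpos'].round(2),totool([570,11,58]))
c=snap('top','top1.png');crop('top1.png','c3.png',190,130,350,260,4.5)
E
```

```text
t: 1.6
tcp_pos: [570.5, 10.0, 252.8]
ee_rot: [0.168, 0.986, 0.0, -0.0]
force: [-0.2, 1.0, 0.6]
opening: 85.5
grip_force: 0.0
[-0.11  0.1   1.74  0.    1.3  -1.34] [  0.7   0.7 194.8]
```

View pics/c3.png

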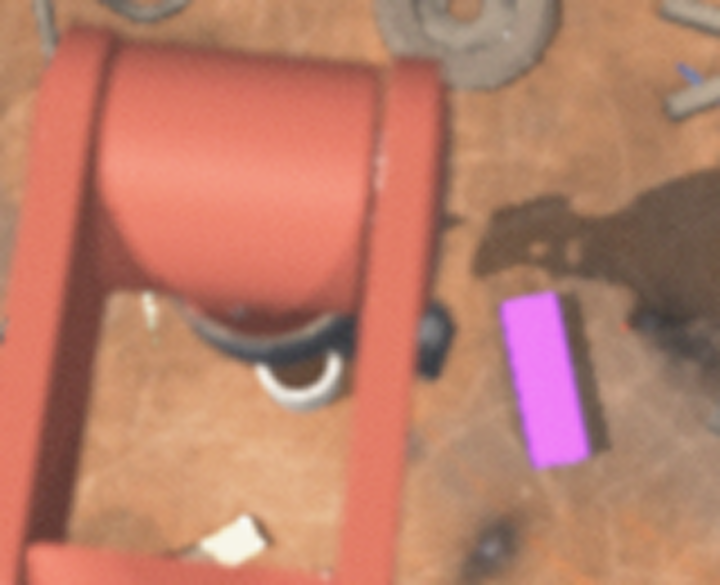

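The arm hides most of the view, but the pipe rim, around (299,365) in the crop, is where I measured it. I'll descend and grip.

```bash
python3 -m jog '{"angular":[[0,0,0],[0,0,0],[0,0,0],[0,0,0],[0,0,0],[0,0,0],[0,0,0]],"travel":[[0,0,50],[0,0,100],[0,0,130],[0,0,160],[0,0,180],[0,0,194],[0,0,194]],"gripper":[1,1,1,1,1,1,1]}'
python3 -m jog '{"angular":[[0,0,0],[0,0,0],[0,0,0],[0,0,0],[0,0,0],[0,0,0],[0,0,0],[0,0,0],[0,0,0],[0,0,0]],"travel":[[0,0,0],[0,0,0],[0,0,0],[0,0,0],[0,0,0],[0,0,0],[0,0,0],[0,0,0],[0,0,0],[0,0,0]],"gripper":[0.3,0.3,0.3,0.3,0.3,0.3,0.3,0.3,0.3,0.3]}' 60
```

```text
t: 2.52
tcp_pos: [569.4, 11.9, 58.5]
ee_rot: [0.168, 0.986, -0.0, -0.001]
force: [0.2, -0.2, -0.2]
opening: 85.5
grip_force: 0.0
t: 3.78
tcp_pos: [571.4, 11.6, 60.7]
ee_rot: [0.168, 0.986, 0.0, 0.001]
force: [-0.4, -0.3, 6.0]
opening: 40.1
grip_force: 61.2
```

```bash
python3 -m jog '{"angular":[[0,0,0],[0,0,0],[0,0,0],[0,0,0],[0,0,0],[0,0,0],[0,0,0],[0,0,0],[0,0,0],[0,0,0],[0,0,0]],"travel":[[0,0,-25],[0,0,-60],[0,0,-100],[0,0,-110],[20,28,-110],[45,63,-110],[75,105,-110],[105,147,-110],[135,189,-110],[155,217,-110],[162,226,-110]],"gripper":[0.3,0.3,0.3,0.3,0.3,0.3,0.3,0.3,0.3,0.3,0.3]}'
python3 - <<'E'
from h import *
print(totool([493,278,72]));snap('side','s2.png');crop('s2.png','c4.png',150,100,520,330,2.1)
E
```

```text
t: 5.15
tcp_pos: [489.9, 279.8, 166.9]
ee_rot: [0.167, 0.986, -0.001, -0.002]
force: [0.2, -1.1, -1.2]
opening: 40.4
grip_force: 61.2
[-3.8 -0.4 94.9]
```

View pics/c4.png

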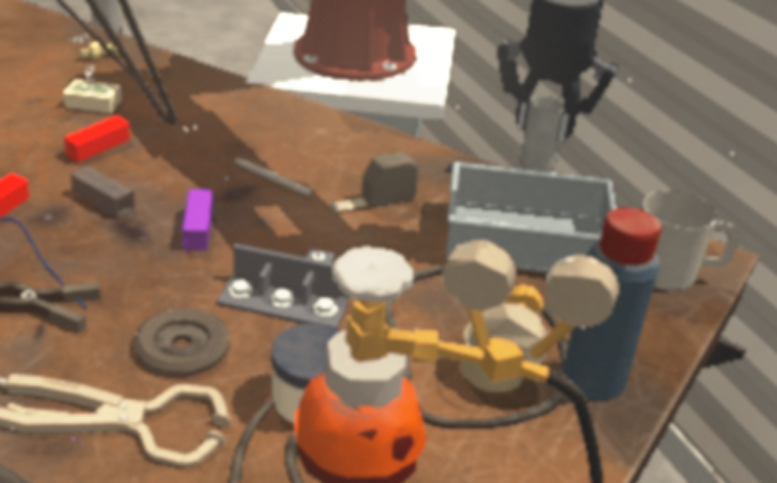

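The pipe is held above the tray, at (540,130) in the crop. I'll lower it, release and retreat.

```bash
python3 -m jog '{"angular":[[0,0,0],[0,0,0],[0,0,0],[0,0,0],[0,0,0],[0,0,0],[0,0,0],[0,0,0],[0,0,0],[0,0,0],[0,0,0]],"travel":[[0,0,30],[0,0,60],[0,0,80],[0,0,92],[0,0,92],[0,0,92],[0,0,92],[0,0,92],[0,0,92],[0,0,92],[0,0,92]],"gripper":[0.3,0.3,0.3,0.3,0.3,0.7,0.7,0.7,0.7,0.7,0.7]}'
python3 -m jog '{"angular":[[0,0,0],[0,0,0],[0,0,0],[0,0,0]],"travel":[[0,0,-40],[0,0,-90],[0,0,-130],[0,0,-150]],"gripper":[0.7,0.7,0.7,0.7]}'
python3 -c "
from h import *
print(totool([534,-259,200]),sense()['qpos'].round(2))"
```

```text
t: 6.58
tcp_pos: [492.1, 278.6, 77.3]
ee_rot: [0.168, 0.986, -0.0, -0.0]
force: [0.9, -0.1, -0.2]
opening: 60.2
grip_force: 0.0
t: 7.08
tcp_pos: [493.3, 279.2, 230.2]
ee_rot: [0.168, 0.986, 0.001, 0.002]
force: [0.7, -0.5, 0.5]
opening: 60.0
grip_force: 0.0
[-216.6 -494.4   29.5] [ 0.39  0.11  1.78 -0.    1.25 -0.84]
```

```bash
python3 -m jog '{"angular":[[0,0,0.15],[0,0,0.3],[0,0,0.45],[0,0,0.6],[0,0,0.75],[0,0,0.9],[0,0,1.05],[0,0,1.2],[0,0,1.35],[0,0,1.5],[0,0,1.65],[0,0,1.79]],"travel":[[-17,-43,0],[-35,-85,0],[-53,-128,0],[-70,-171,0],[-88,-213,0],[-105,-256,0],[-123,-298,10],[-140,-341,20],[-158,-384,30],[-175,-427,40],[-193,-470,50],[-210,-512,60]],"gripper":[0.7,0.7,0.7,0.7,0.7,0.7,0.7,0.7,0.7,0.7,0.7,0.7]}'
python3 - <<'E'
from h import *
s=sense();print(s['qpos'].round(2),R.from_quat(s['ee_rot']).as_matrix().round(3));print(totool([522,-273,27]))
snap('top','top3.png');a=cv2.imread('pics/top3.png')
snap('side','s3.png');b=cv2.imread('pics/s3.png')
f=lambda i,u,v:cv2.resize(i[v:v+110,u:u+150],None,fx=2.66,fy=2.66*2,interpolation=2)
g=lambda i,u,v,W,H:cv2.resize(i[v:v+H,u:u+W],(400,400*H//W),interpolation=2)
cv2.imwrite('pics/c5.png',np.vstack([np.hstack([g(a,90,200,100,75),g(a,310,180,100,75)]),np.hstack([g(b,160,150,100,75),g(b,350,160,100,75)])]))
E
```

```text
t: 8.57
tcp_pos: [519.8, -275.1, 165.5]
ee_rot: [0.875, 0.483, -0.0, -0.001]
force: [0.5, 0.2, -0.1]
opening: 59.9
grip_force: 0.0
[-0.61  0.23  1.77  0.    1.14 -0.04] [[ 0.533  0.846 -0.002]
 [ 0.846 -0.533  0.001]
 [ 0.    -0.002 -1.   ]]
[  2.9   1.1 138.5]
```

View pics/c5.png

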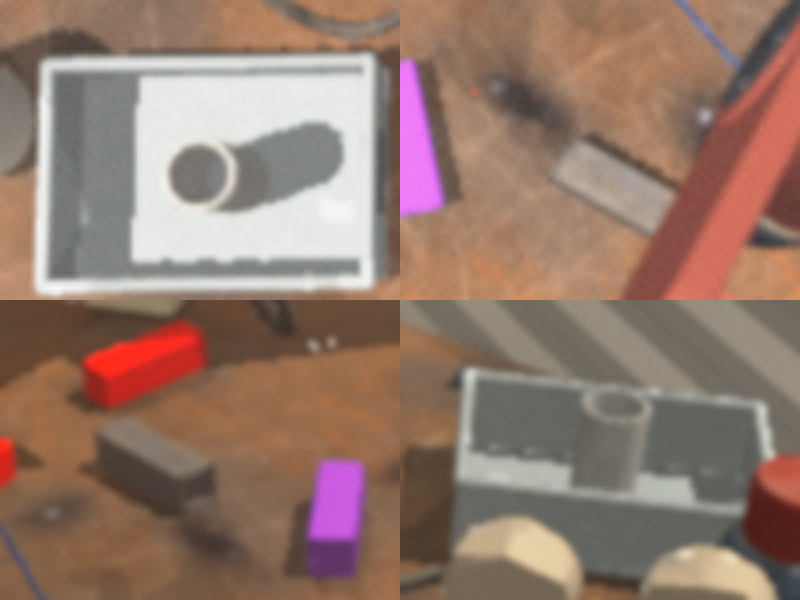

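The pipe stands in the tray, at (203,175) in the upper left panel and (610,440) in the lower right. The tube is untouched at (155,465). I'll descend and grip it.

```bash
python3 -m jog '{"angular":[[0,0,0],[0,0,0],[0,0,0],[0,0,0],[0,0,0],[0,0,0]],"travel":[[1,1,40],[1,1,80],[1,1,110],[1,1,128],[1,1,138],[1,1,138]],"gripper":[0.7,0.7,0.7,0.7,0.7,0.7]}'
python3 -m jog '{"angular":[[0,0,0],[0,0,0],[0,0,0],[0,0,0],[0,0,0],[0,0,0],[0,0,0],[0,0,0]],"travel":[[0,0,0],[0,0,0],[0,0,0],[0,0,0],[0,0,0],[0,0,0],[0,0,0],[0,0,0]],"gripper":[0.2,0.2,0.2,0.2,0.2,0.2,0.2,0.2]}' 80
```

```text
t: 9.43
tcp_pos: [521.9, -273.4, 29.1]
ee_rot: [0.874, 0.486, -0.0, -0.0]
force: [0.2, 0.1, -0.2]
opening: 60.0
grip_force: 0.0
t: 10.42
tcp_pos: [523.0, -274.4, 31.1]
ee_rot: [0.874, 0.486, 0.001, 0.001]
force: [-0.9, 0.8, 5.6]
opening: 28.6
grip_force: 79.2
```

```bash
python3 -m jog '{"angular":[[0,0,0],[0,0,0],[0,0,0],[0,0,0.14],[0,0,0.28],[0,0,0.42],[0,0,0.56],[0,0,0.7],[0,0,0.84],[0,0,0.98],[0,0,1.128],[0,0,1.128]],"travel":[[0,0,-20],[0,0,-50],[0,0,-80],[25,-11,-80],[58,-25,-80],[91,-40,-80],[124,-54,-80],[157,-69,-80],[190,-84,-80],[223,-98,-80],[250,-110,-80],[262,-115,-80]],"gripper":[0.2,0.2,0.2,0.2,0.2,0.2,0.2,0.2,0.2,0.2,0.2,0.2]}'
python3 - <<'E'
from h import *
s=sense();print(s['qpos'].round(2),R.from_quat(s['ee_rot']).as_matrix().round(3))
snap('top','top4.png');a=cv2.imread('pics/top4.png')
snap('side','s4.png');b=cv2.imread('pics/s4.png')
g=lambda i,u,v,W,H:cv2.resize(i[v:v+H,u:u+W],(W*4,H*4),interpolation=2)
cv2.imwrite('pics/c6.png',np.vstack([g(a,200,150,150,70),g(b,220,180,150,80)]))
E
```

```text
t: 11.92
tcp_pos: [562.8, 10.9, 109.9]
ee_rot: [0.998, -0.055, 0.0, 0.0]
force: [0.3, -1.1, -2.4]
opening: 28.3
grip_force: 78.2
[-0.11  0.25  1.86  0.    1.02  1.58] [[ 0.994 -0.11   0.   ]
 [-0.11  -0.994 -0.   ]
 [ 0.    -0.    -1.   ]]
```

View pics/c6.png

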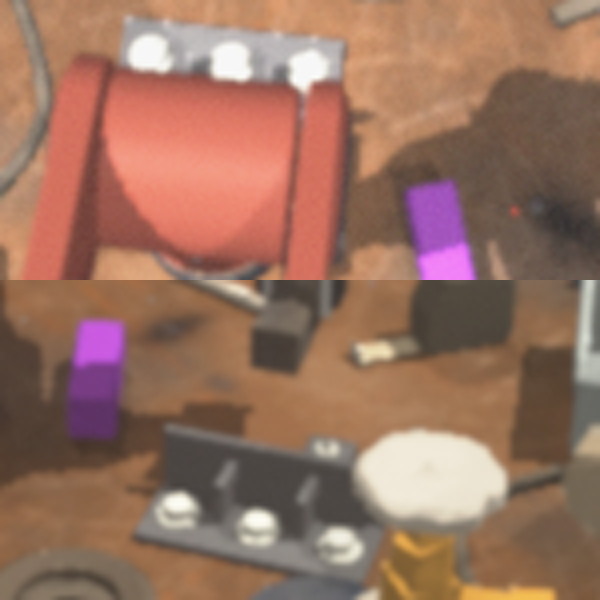

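The tube is held level with its end towards the fence, at (280,345) in the lower panel, roughly parallel to the fence. I'll lower it until it touches the table.

```bash
python3 -m jog '{"angular":[[0,0,0],[0,0,0],[0,0,0],[0,0,0],[0,0,0],[0,0,0]],"travel":[[0,0,25],[0,0,50],[0,0,65],[0,0,73],[0,0,76],[0,0,76]],"gripper":[0.2,0.2,0.2,0.2,0.2,0.2]}'
python3 -m jog '{"angular":[[0,0,0],[0,0,0],[0,0,0]],"travel":[[0,0,1],[0,0,2],[0,0,2]],"gripper":[0.2,0.2,0.2]}'
```

```text
t: 12.78
tcp_pos: [563.4, 9.3, 33.8]
ee_rot: [0.998, -0.057, 0.0, 0.0]
force: [0.6, -0.2, -1.2]
opening: 28.3
grip_force: 78.3
t: 13.15
tcp_pos: [563.0, 9.6, 31.5]
ee_rot: [0.998, -0.057, 0.0, 0.0]
force: [0.0, 0.2, -1.9]
opening: 28.7
grip_force: 78.3
```

```bash
python3 -m jog '{"angular":[[0,0,0],[0,0,0],[0,0,0],[0,0,0]],"travel":[[6,0,0],[12,0,0],[17,0,0],[17,0,0]],"gripper":[0.2,0.2,0.2,0.2]}'
for i in 1 2 3; do python3 -m jog '{"angular":[[0,0,0],[0,0,0],[0,0,0]],"travel":[[1,0,0],[2,0,0],[2,0,0]],"gripper":[0.2,0.2,0.2]}' | grep -E 'tcp|force: \['; done
```

```text
t: 13.65
tcp_pos: [580.5, 7.4, 31.4]
ee_rot: [0.998, -0.057, 0.0, 0.0]
force: [-0.2, -0.3, -2.4]
opening: 28.7
grip_force: 78.3
tcp_pos: [581.8, 7.3, 31.3]
force: [0.2, 0.9, -1.7]
tcp_pos: [583.9, 7.1, 31.3]
force: [-1.0, -0.3, -2.9]
tcp_pos: [585.8, 6.9, 31.3]
force: [-0.5, -0.2, -2.4]
```

```bash

for i in 1 2 3; do python3 -m jog '{"angular":[[0,0,0],[0,0,0],[0,0,0]],"travel":[[1,0,0],[2,0,0],[2,0,0]],"gripper":[0.2,0.2,0.2]}' | grep -E 'tcp|force: \['; done
```

```text
tcp_pos: [587.9, 6.6, 31.3]
force: [0.0, 0.4, -2.2]
tcp_pos: [588.4, 6.6, 31.2]
force: [-4.6, 0.2, 2.7]
tcp_pos: [588.5, 6.6, 31.1]
force: [-10.5, 0.8, 7.4]
```

The end touches the fence at TCP x of about 588.4. I'll back off 4 mm and feel for the stop block.

```bash
python3 -m jog '{"angular":[[0,0,0],[0,0,0],[0,0,0],[0,0,0]],"travel":[[-4,0,0],[-5,0,0],[-5,-2,0],[-5,-4,0]],"gripper":[0.2,0.2,0.2,0.2]}' | grep -E 'tcp|force: \['
for i in 1 2 3 4; do python3 -m jog '{"angular":[[0,0,0],[0,0,0],[0,0,0]],"travel":[[0,-1,0],[0,-1.5,0],[0,-1.5,0]],"gripper":[0.2,0.2,0.2]}' | grep -E 'tcp|force: \['; done; python3 -c "
from h import *
s=sense();print(s['torque'],R.from_quat(s['ee_rot']).as_matrix().round(3))"
```

```text
tcp_pos: [587.7, 10.8, 31.4]
force: [-0.2, 0.8, -2.3]
tcp_pos: [587.4, 12.3, 31.3]
force: [0.0, -0.6, -2.8]
tcp_pos: [587.5, 13.8, 31.3]
force: [0.3, 0.2, -1.4]
tcp_pos: [587.7, 15.3, 31.3]
force: [0.0, 0.1, -2.5]
tcp_pos: [587.7, 15.8, 31.3]
force: [-0.7, -5.2, -1.7]
[-0.85942981  0.20146538 -0.35299536] [[ 0.993 -0.114 -0.   ]
 [-0.114 -0.993 -0.001]
 [-0.     0.001 -1.   ]]
```

The stop block contact is where the image fit predicted (origin about (652,23.5)). Now I'll push forward, then down.

```bash
python3 -m jog '{"angular":[[0,0,0],[0,0,0],[0,0,0],[0,0,0],[0,0,0],[0,0,0]],"travel":[[1,0,0],[3,0,0],[5,0,0],[7,0,0],[7,0,0],[7,0,0]],"gripper":[0.2,0.2,0.2,0.2,0.2,0.2]}' 100
python3 -m jog '{"angular":[[0,0,0],[0,0,0],[0,0,0],[0,0,0],[0,0,0]],"travel":[[1,0,1],[2,0,2],[3,0,3],[3,0,3],[3,0,3]],"gripper":[0.2,0.2,0.2,0.2,0.2]}'
```

```text
t: 18.65
tcp_pos: [589.7, 15.6, 31.3]
ee_rot: [0.998, -0.057, -0.007, 0.001]
force: [-13.4, -3.9, 12.0]
opening: 28.1
grip_force: 102.9
t: 19.27
tcp_pos: [589.8, 15.6, 31.2]
ee_rot: [0.998, -0.057, -0.011, 0.0]
force: [-28.5, -4.6, 35.1]
opening: 27.9
grip_force: 105.9
```

The forces are good, but the tool measures 1.3° nose-down from compliance. I'll correct the pitch so that the tube lies flat.

```bash
python3 -m jog '{"angular":[[0,0.01,0],[0,0.02,0],[0,0.025,0],[0,0.025,0],[0,0.025,0]],"travel":[[0,0,0],[0,0,0],[0,0,0],[0,0,0],[0,0,0]],"gripper":[0.2,0.2,0.2,0.2,0.2]}'
python3 - <<'E'
from h import *
s=sense();print(s['torque'],R.from_quat(s['ee_rot']).as_matrix().round(3))
snap('top','top5.png');a=cv2.imread('pics/top5.png')
snap('side','s5.png');b=cv2.imread('pics/s5.png')
g=lambda i,u,v,W,H,k:cv2.resize(i[v:v+H,u:u+W],(W*k,H*k),interpolation=2)
cv2.imwrite('pics/c7.png',np.vstack([np.hstack([g(a,90,150,150,120,2),g(a,240,150,150,120,2)]),g(b,240,165,120,70,5)]))
E
```

```text
t: 19.9
tcp_pos: [589.5, 15.6, 31.1]
ee_rot: [0.998, -0.057, 0.001, 0.001]
force: [-27.6, -3.5, 36.0]
opening: 28.2
grip_force: 106.0
[-0.49924181  4.56689826 -0.3217998 ] [[ 0.994 -0.113  0.002]
 [-0.113 -0.994 -0.003]
 [ 0.002  0.002 -1.   ]]
```

View pics/c7.png

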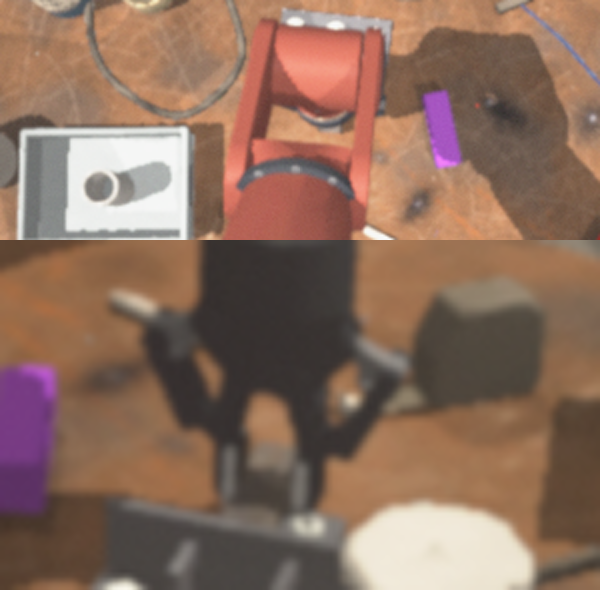

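The pipe stands in the tray at (100,187) in the upper panel. The tube is in the corner at (265,480), level, held with 28 N into the fence, 36 N down and 3.5 N against the stop. The bystanders haven't moved.

```bash
python3 -c "
from bench import *
print(job_done())"
```

```text
the job is handed in; nothing more can be done
None
```

The job is handed in at about 20 s: the pipe stands in the tray, and the tube lies flat in the corner against fence and stop block, held with about 28 N into the fence and 36 N downward.

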